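# Rock-test two sample carriers on the granite plate, then feed or reject them

### The arm

A 6-joint arm with a two-finger parallel gripper is mounted at the origin on the work surface. World frame = base frame: x ahead of the robot, y to its left, z up, the work surface at z = 0. Lengths are in mm, angles in degrees, forces in N, time in s.
With the tool pointing down it reaches from about 300 to 850 mm from the base axis. Payload 4.2 kg.
Tool frame: the origin (TCP) lies at the very end of the fingers, on their centre line; the grasp point (between the pads) lies 19 mm behind it; z points along the fingers, y is the direction in which the jaws open and shut (so a half turn about z gives the same grasp; the last joint's range is limited). The gripper opens to 91 mm and grips with 3 to 60 N. Pads are 32 mm wide; open, the fingers measure 118 mm over their backs; the gripper's body (76 mm by 178 mm) begins 60 mm behind the grasp point.
Start: joints at [63.656, 18.312, 89.639, -0, 72.044, -1.146], TCP at [244.816, 520.297, 213.976] pointing down, gripper open.
Joint ranges: [-177.97, 177.97], [-48.28, 115.42], [12.27, 149.76], [-77.06, 257.06], [2.81, 150.46], [-146.56, 146.56]. Speed limits (degrees/s): [147.25, 147.25, 180, 180, 180, 180].

### API

Orientations are given as [roll, pitch, yaw] about the fixed x, y, z axes, in that order (R = Rz(yaw) Ry(pitch) Rx(roll)).
In Python, from workcell import telemetry, grab_frame, job gives the robot as it stands.
- The arm moves only by the tool drive_tool, never from a script. Its argument "moves" is a list of rows, each an object of numbers: "claw": the closure, from -1 (fully open) to 1 (shut); "dx", "dy", "dz": the shift along the tool's x, y, z in units of 20 mm (1.0 is 20 mm); "yaw": the turn about the tool's z in units of 0.15 rad (1.0 is 0.15 rad). In form: [{"claw": .., "dx": .., "dy": .., "dz": .., "yaw": ..}, ...]. A call has 1 to 5 rows; each row shifts and turns the pose as measured when the row begins, along the tool's axes as they then stand; what a row does not reach is not made up. A row lasts 1/8 s, in which the tool goes at most 62.5 mm and 10.7 degrees, less where a joint would pass 70% of its speed; a pose out of reach is approached as far as the arm can. A call with a number of a shift or a turn outside -1 to 1 is refused whole. A call with a gripper value outside its range is refused whole. The fingers move at their own pace and stop on an object; "grip_force" is the grip in N (left out, the last holds). Time passes only in rows, so rows that do not move let the fingers close. It gives the time, the measured TCP pose, the force and the opening at its end, in the units of the state.
- telemetry.state(): the state, without advancing time (a new reading comes with each control period).
- grab_frame(name): name is "scene" or "side" or "wrist"; returns a dict with "color" (420x560x3 uint8, blue, green, red), "vertical_fov" (degrees; the focal length in pixels is half the picture's height over the tangent of half this angle, whatever the lens; pixels are square), "cx", "cy" (the principal point, pixels), "pose" (4x4, takes a point from camera to world coordinates). Camera axes: x right, y down, z forward; pixel columns grow to the right and rows downward; lengths in mm; the calibration is good to about 2 mm. A picture is of the moment at which its call begins. There is no depth.
- job.job_done(): hands the job in, once; it reports no verdict.
The state is a dict: "time_s": time; "qpos": joint angles; "qvel": joint speeds; "effort": joint torques, N m; "ee_pos": TCP position; "ee_rot": TCP orientation; "force": force on the tool from outside, world axes, zero at the start; "torque": the same for the moment, N m; "gripper_width": finger opening in mm.
Only numpy, scipy, OpenCV 4.12 (cv2) and the standard library are available. Lean on these libraries where they do the work, as an engineer would, in place of code of your own. Each camera call takes 0.05 s, during which the arm holds its last target.

### The job

One of the two aluminium sample carriers on the granite surface plate is bowed and would jam the analyser. Take them one at a time, in either order: press down on one end of the carrier as it lies on the granite to see whether it rocks, and put it away before you test the other; set a flat carrier lengthwise on the upper part of the analyser's sloping roller lane and let it run down to the stop by itself, and lay a bowed one flat in the red reject tray. Do not drop the carriers, and leave the other things on the bench where they are.

Things in the scene. Friction and masses are not known exactly. Their poses are not given: they have to be found in the camera images.
- granite: dark granite surface plate, 260 (x) x 360 (y) mm, fixed. Origin: centre of its foot on the bench; its flat top is 60 mm above. On it, pressed 50 to 58 mm from its middle with 2 to 8 N, the bowed carrier rolls on its belly and tilts 0.04 to 0.07 rad (pressed end sinks 2 to 3 mm, the other rises 5 to 6 mm) and swings level when let go; the flat one stays still
- carrier_1: sample carrier: aluminium plate 128 x 86 x 5 mm (x, y, z) with four vial openings and a central black knob 22 mm across rising 32 mm above the plate (top 37 mm above the origin); about 180 g. Origin: centre of the underside; x along the length (ends at +-64 mm), z up through the knob. One carrier is flat, one bowed lengthwise, middle 3 mm lower than its ends; which is not told. Both lie level when left alone
- carrier_2: sample carrier: aluminium plate 128 x 86 x 5 mm (x, y, z) with four vial openings and a central black knob 22 mm across rising 32 mm above the plate (top 37 mm above the origin); about 180 g. Origin: centre of the underside; x along the length (ends at +-64 mm), z up through the knob. One carrier is flat, one bowed lengthwise, middle 3 mm lower than its ends; which is not told. Both lie level when left alone
- feed_lane: the analyser's feed lane: grey free rollers between side guides with blue edges, sloping 8 degrees down away from the robot to an end stop. Fixed. Origin: where the underside centre of a carrier lies at the stop, about 75 mm above the bench; x down the slope, y across, z square to the roller tops (plane z = 0). Stop face at x = +64 mm, upper end at -231 mm. Guides 96 mm apart inside, 12 mm high
- lane_upper (a point): a good place to let a carrier go: its underside centre here, lengthwise, on the roller tops; 150 mm up the lane from the feed_lane origin. Let go with its middle 60 to 190 mm above that origin it runs down and comes to rest in 1 to 3 s
- analyser: the white machine to the right of the lane, fixed. Origin: on the bench under the feed_lane origin, x and y as the lane's seen from above. Beside the stop a deck 50 mm high; housing 140 mm high from y = -140 mm and 260 mm high from y = -250 mm, x = -270 to 150 mm
- reject_tray: red plastic open tray, 185 (x) x 135 (y) x 32 mm outside, walls and floor 5 mm thick, fixed. Origin: centre of its underside on the bench; its inner floor is 5 mm above the origin
- dust_brush: soft dusting brush 170 mm long with a wooden handle, lying on the far strip of the granite plate; origin: middle of its underside
- amber_bottle: amber glass bottle with white cap, 64 mm across, 150 mm tall, behind the granite plate; origin: centre of its foot
- beaker: clear glass beaker, 72 mm across, 95 mm tall, at the back of the bench; origin: centre of its foot
- sample_jar: clear jar with a blue cap, 60 mm across, 70 mm tall, behind the red tray; origin: centre of its foot
- petri_dish: white covered petri dish, 94 mm across, 16 mm tall, on the bench on the robot's side of the granite plate; origin: centre of its underside
- scoop: steel sampling spoon 140 mm long lying on the bench just beyond the granite plate; origin: middle of its underside
Things that resemble listed ones, but are neither listed nor needed, are in the scene too. Leave any green look-alike of the carrier_2 alone.

How it is judged:
By the outcome, as a careful person would: the job done as asked, in the order asked, and still so for the second after the job is handed in, with the robot touching nothing.
It also fails if it takes over 67 s, if anything falls off the work surface, if the arm or the gripper's body presses on something with over 40 N, if the wrist force passes 120 N, or if a joint passes its speed limit or range.

## Working session

There is one attempt and no reset: what is moved stays moved. The work goes in short steps, Python scripts to look and compute and a tool call to move; the robot and the scene stay as the last step left them, time stands still between calls to the robot, and variables do not carry over. Pictures are saved under pics/ and viewed, and the job is handed in when it is done.

Besides the shell and the picture viewer there is one more tool, called after "Call:" as name(argument=value, ...) on one line, values as JSON. drive_tool: Moves the arm, as the interface text tells. Its arguments: {"type":"object","properties":{"moves":{"type":"array"},"grip_force":{"type":"number"}},"required":["moves"]}

```bash
mkdir -p pics; cat > h.py <<'E'
import numpy as np, cv2, pickle
from workcell import telemetry, grab_frame, job
def shot(n,tag):
    f=grab_frame(n); cv2.imwrite(f'pics/{tag}.png',f['color']); pickle.dump(f,open(f'pics/{tag}.pkl','wb')); return f
def load(tag): return pickle.load(open(f'pics/{tag}.pkl','rb'))
def ray(f,u,v):
    h=f['color'].shape[0]; F=h/2/np.tan(np.radians(f['vertical_fov'])/2)
    d=np.array([(u-f['cx'])/F,(v-f['cy'])/F,1.]); P=np.array(f['pose']); return P[:3,3],P[:3,:3]@d
def plane(f,u,v,z):
    o,d=ray(f,u,v); return o+d*(z-o[2])/d[2]
def proj(f,p):
    h=f['color'].shape[0]; F=h/2/np.tan(np.radians(f['vertical_fov'])/2)
    P=np.array(f['pose']); c=P[:3,:3].T@(np.array(p,float)-P[:3,3]); return np.array([f['cx']+F*c[0]/c[2],f['cy']+F*c[1]/c[2]])
def tri(*obs):
    A=np.zeros((3,3));b=np.zeros(3)
    for f,u,v in obs:
        o,d=ray(f,u,v);d=d/np.linalg.norm(d);M=np.eye(3)-np.outer(d,d);A+=M;b+=M@o
    p=np.linalg.solve(A,b); return p,[np.linalg.norm(proj(f,p)-[u,v]) for f,u,v in obs]
E
python3 - <<'E'
from h import *
for n in ['scene','side','wrist']:
    f=shot(n,n+'0'); print(n,f['vertical_fov'],f['cx'],f['cy'],np.round(f['pose'],2).tolist())
s=telemetry.state(); print(s)
E
```

```text
scene 53.07627410213279 290.01222173023166 214.55415725584163 [[0.4, 0.61, -0.68, 1288.22], [0.92, -0.28, 0.29, -315.41], [-0.01, -0.74, -0.67, 880.67], [0.0, 0.0, 0.0, 1.0]]
side 44.891871454198075 272.5556213101755 211.5699058178728 [[0.73, -0.47, 0.49, -119.78], [-0.68, -0.49, 0.54, -671.5], [-0.01, -0.73, -0.68, 959.32], [0.0, 0.0, 0.0, 1.0]]
wrist 71.90898596980793 278.60760953872017 205.29508165817722 [[0.42, 0.87, 0.25, 172.6], [0.91, -0.41, -0.12, 553.7], [-0.0, 0.28, -0.96, 383.78], [0.0, 0.0, 0.0, 1.0]]
{'time_s': 0.15, 'qpos': array([ 6.36549137e+01,  1.83417452e+01,  8.96894409e+01,  8.98122429e-04,
        7.20440760e+01, -1.14498590e+00]), 'qvel': array([ 0.01460788, -0.11172725, -0.16825261,  0.03596754, -0.03117767,
       -0.04888908]), 'effort': array([-3.64426869e-04, -4.12775266e+01, -2.32155275e+01,  7.28452834e-02,
        4.33888868e-02, -9.43357622e-05]), 'ee_pos': array([244.64363559, 519.94492605, 213.33443758]), 'ee_rot': array([-1.79924770e+02, -2.35776116e-03,  1.54799621e+02]), 'force': array([-0.24044988,  0.62289383,  0.03550238]), 'torque': array([ 0.05015915, -0.02139302,  0.020439  ]), 'gripper_width': 91.36530204968263}
```

View pics/scene0.png

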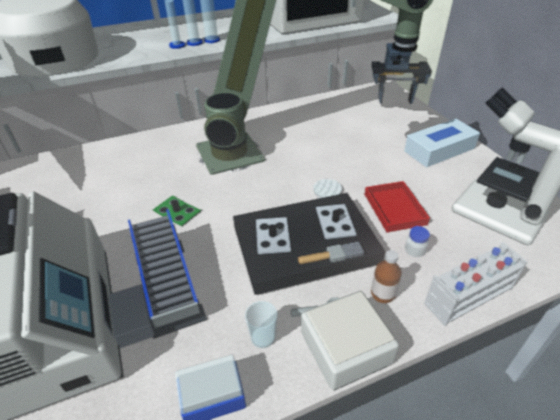

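View pics/side0.png

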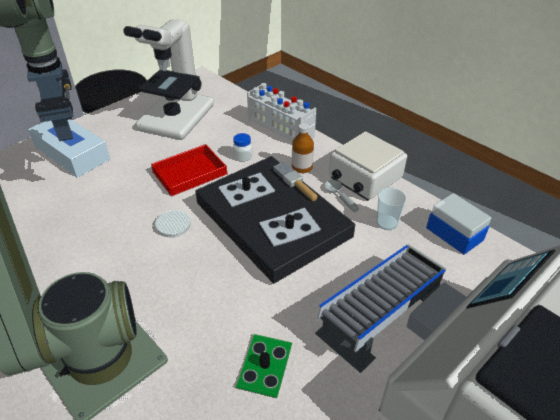

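View pics/wrist0.png

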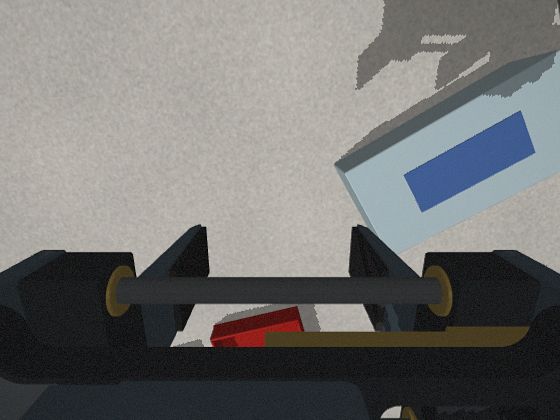

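The scene view shows both carriers on the dark plate, at about (272,236) and (336,222). The tray is at (396,205) and the lane at (165,270). In the side view the carriers are at (246,188) and (290,226), the tray at (190,168) and the lane at (383,297). Next I'll measure with masks.

```bash
python3 - <<'E'
from h import *
out=[]
for n,box in [('scene0',(225,180,395,295)),('side0',(185,145,360,285))]:
    f=load(n); im=f['color']; x0,y0,x1,y1=box
    c=im[y0:y1,x0:x1]; hsv=cv2.cvtColor(c,cv2.COLOR_BGR2HSV)
    m=((hsv[...,1]<50)&(hsv[...,2]>120)).astype(np.uint8)
    # only granite region: 
    g=(im.max(2)<75).astype(np.uint8)
    cs,_=cv2.findContours(m,cv2.RETR_EXTERNAL,cv2.CHAIN_APPROX_NONE)
    for k in cs:
        if 500<cv2.contourArea(k)<4000:
            k=k+[x0,y0]; r=cv2.minAreaRect(k); ap=cv2.approxPolyDP(cv2.convexHull(k),4,True)[:,0]
            print(n,cv2.contourArea(k),np.round(r[0],1),ap.tolist(), [np.round(plane(f,*p,65)).tolist() for p in ap])
    cv2.imwrite(f'pics/{n}_crop.png',cv2.resize(c,None,fx=4,fy=4,interpolation=cv2.INTER_CUBIC))
f=load('scene0');cv2.imwrite('pics/sl.png',cv2.resize(f['color'][200:340,90:220],None,fx=4,fy=4,interpolation=cv2.INTER_CUBIC))
f=load('side0');cv2.imwrite('pics/dl.png',cv2.resize(f['color'][235:375,310:455],None,fx=4,fy=4,interpolation=cv2.INTER_CUBIC))
# red tray
for n in ['scene0','side0']:
    f=load(n); hsv=cv2.cvtColor(f['color'],cv2.COLOR_BGR2HSV)
    m=(((hsv[...,0]<8)|(hsv[...,0]>172))&(hsv[...,1]>150)&(hsv[...,2]>60)).astype(np.uint8)
    cs,_=cv2.findContours(m,cv2.RETR_EXTERNAL,cv2.CHAIN_APPROX_NONE); k=max(cs,key=cv2.contourArea)
    ap=cv2.approxPolyDP(cv2.convexHull(k),4,True)[:,0]
    print(n,'tray',[(p.tolist(),np.round(plane(f,*p,32)[:2]).tolist()) for p in ap])
E
```

```text
scene0 1060.5 [272.7 235. ] [[285, 217], [290, 250], [258, 253], [256, 220]] [[471.0, 24.0, 65.0], [594.0, -15.0, 65.0], [570.0, -96.0, 65.0], [449.0, -57.0, 65.0]]
scene0 960.0 [335.4 220.8] [[344, 204], [355, 235], [325, 238], [316, 207]] [[490.0, 205.0, 65.0], [616.0, 169.0, 65.0], [593.0, 89.0, 65.0], [469.0, 124.0, 65.0]]
scene0 tray [([403, 183], [445.0, 453.0]), ([427, 218], [614.0, 419.0]), ([387, 230], [609.0, 283.0]), ([366, 189], [423.0, 327.0])]
side0 tray [([225, 165], [589.0, 304.0]), ([226, 173], [567.0, 273.0]), ([172, 195], [397.0, 301.0]), ([152, 168], [424.0, 443.0]), ([203, 145], [603.0, 431.0])]
```

```bash
ls pics
```

```text
dl.png
scene0.pkl
scene0.png
scene0_crop.png
side0.pkl
side0.png
side0_crop.png
sl.png
wrist0.pkl
wrist0.png
```

View pics/scene0_crop.png

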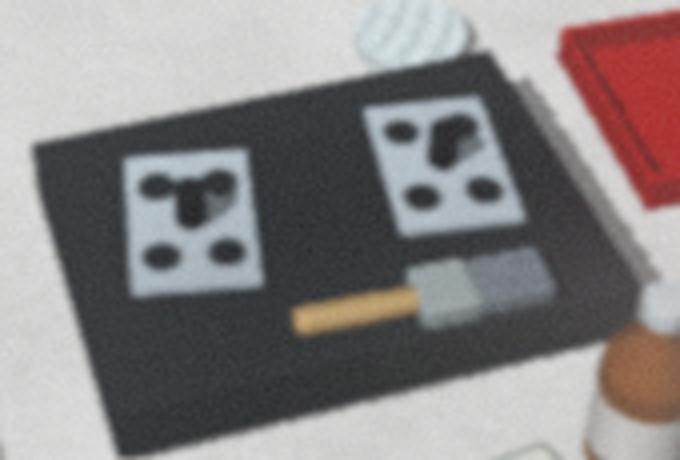

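View pics/side0_crop.png

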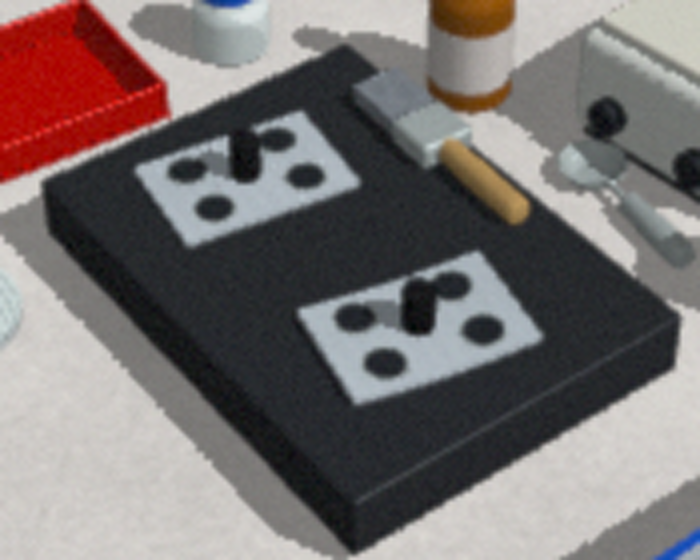

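View pics/sl.png

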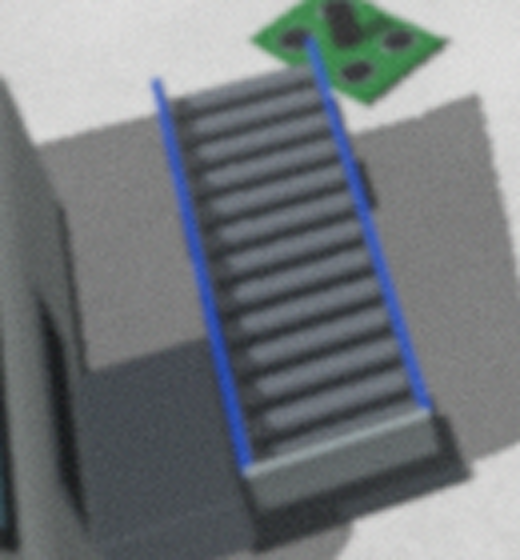

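View pics/dl.png

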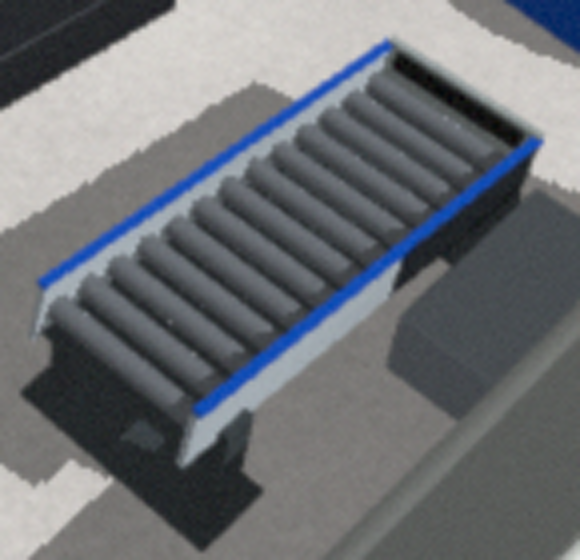

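```bash
cat >> h.py <<'E'
def up(p,o): return (o[0]+(p[0]+.5)/4-.5, o[1]+(p[1]+.5)/4-.5)
E
python3 - <<'E'
from h import *
S=load('scene0');D=load('side0')
def T(name,a,b,oa,ob):
    p,e=tri((S,*up(a,oa)),(D,*up(b,ob))); print(name,np.round(p,1),np.round(e,1)); return p
so,do=(225,180),(185,145)
A=[T('A',a,b,so,do) for a,b in [((123,158),(357,404)),((247,150),(298,310)),((263,287),(478,252)),((133,297),(542,338))]]
B=[T('B',a,b,so,do) for a,b in [((363,106),(190,246)),((482,97),(135,170)),((526,220),(302,110)),((400,236),(360,183))]]
for n,q in(('A',A),('B',B)):
    q=np.array(q);l=(q[2]+q[3]-q[0]-q[1])/2; w=(q[1]+q[2]-q[0]-q[3])/2
    print(n,q.mean(0),np.linalg.norm(l),np.linalg.norm(w),np.degrees(np.arctan2(l[1],l[0])),np.degrees(np.arctan2(-w[0],w[1])))
T('knobA',(188,184),(421,283),so,do); T('knobB',(462,126),(244,134),so,do)
T('gran',(35,146),(358,500),so,do);T('gran2',(490,54),(45,188),so,do);T('gran3',(122,455),(678,318),so,do)
o1,o2=(90,200),(310,235)
L=[T('lane',a,b,o1,o2) for a,b in [((156,80),(198,410)),((311,40),(42,285)),((427,408),(388,43)),((246,470),(538,140))]]
L=np.array(L);l=(L[2]+L[3]-L[0]-L[1])/2;w=(L[1]+L[2]-L[0]-L[3])/2
print(L.mean(0),np.linalg.norm(l),np.degrees(np.arctan2(l[1],l[0])),np.degrees(np.arcsin(l[2]/np.linalg.norm(l))),np.linalg.norm(w),np.degrees(np.arctan2(-w[0],w[1])))
t=[tri((S,*a),(D,*b)) for a,b in [((366,189),(172,187)),((403,183),(152,168)),((427,212),(203,145)),((387,224),(225,165))]]
for p,e in t: print('tray',np.round(p,1),np.round(e,1))
E
```

```text
A [447.4 -57.9  67.3] [0.1 0.1]
A [475.7  26.   67.5] [0. 0.]
A [598.  -14.3  64.7] [0.6 0.6]
A [571.1 -95.7  63.9] [0.5 0.5]
B [466.2 122.   65.9] [0.4 0.5]
B [490.  209.   63.1] [0.2 0.3]
B [614.5 174.8  64.3] [0.5 0.5]
B [591.3  90.4  62.6] [0.6 0.6]
A [523.06107498 -35.4684915   65.83663018] 129.07622414371212 87.16556401058048 -17.622683058909715 -18.490857276477257
B [540.49540115 149.04683057  63.97272558] 129.07829404456834 88.86817169105196 -14.77537439575878 -15.345937809867147
knobA [523.4 -36.3 101.3] [0.5 0.5]
knobB [544.6 158.   95.8] [0.9 0.9]
gran [ 400.9 -108.6   59.4] [0.1 0.1]
gran2 [439.6 245.2  54.3] [0.2 0.2]
gran3 [ 666.5 -135.    39. ] [3.2 3. ]
lane [ 367.3 -382.   121.6] [0.3 0.3]
lane [ 367.7 -280.   120. ] [0.1 0.1]
lane [ 666.7 -282.6   79.7] [0.2 0.2]
lane [ 666.5 -385.4   79.6] [0.3 0.3]
[ 517.04327994 -332.51394099  100.25293748] 301.93875711923783 -0.5694844202241953 -7.8346825336612635 102.40815655136349 -0.17788025026179402
tray [418.  331.   28.7] [0.5 0.6]
tray [432.8 462.8  17.7] [0.6 0.7]
tray [599.5 426.8  38.4] [0.9 0.8]
tray [586.8 299.2  33.4] [0.9 0.9]
```

```bash
cat >> h.py <<'E'
from scipy.spatial.transform import Rotation as Ro
def to(x,y,z,yaw):
    s=telemetry.state(); R=Ro.from_euler('xyz',s['ee_rot'],degrees=True).as_matrix()
    d=R.T@(np.array([x,y,z])-s['ee_pos'])/20
    dy=(yaw-s['ee_rot'][2]+180)%360-180
    print('t',round(s['time_s'],2),'pos',np.round(s['ee_pos'],1),'rot',np.round(s['ee_rot'],1),'F',np.round(s['force'],1),'w',round(s['gripper_width'],1)); print('units dxyz',np.round(d,2),'yaw',round(-np.radians(dy)/.15,2))
E
python3 -c "
from h import *
to(487,163,150,164.9)"
```

```text
t 0.15 pos [244.6 519.9 213.3] rot [-179.9   -0.   154.8] F [-0.2  0.6  0. ] w 91.4
units dxyz [-18.56 -10.98   3.18] yaw -1.18
```

Call:
drive_tool(moves=[{"claw":1,"dx":-1,"dy":-0.6,"dz":0,"yaw":-0.6},{"claw":1,"dx":-1,"dy":-0.6,"dz":0,"yaw":-0.6},{"claw":1,"dx":-1,"dy":-0.6,"dz":0,"yaw":0},{"claw":1,"dx":-1,"dy":-0.6,"dz":0,"yaw":0},{"claw":1,"dx":-1,"dy":-0.6,"dz":0,"yaw":0}], grip_force=20)

```text
time_s: 0.78
ee_pos: [321.9, 430.4, 211.4]
ee_rot: [-179.7, -0.1, 165.7]
force: [0.5, -0.0, -0.3]
gripper_width: 43.9
```

```bash
python3 -c "
from h import *
to(487,163,150,164.9)"
```

```text
t 0.78 pos [321.9 430.4 211.4] rot [-1.797e+02 -1.000e-01  1.657e+02] F [ 0.5 -0.  -0.3] w 43.9
units dxyz [-11.31 -10.89   3.1 ] yaw 0.09
```

Call:
drive_tool(moves=[{"claw":1,"dx":-1,"dy":-1,"dz":0,"yaw":0.1},{"claw":1,"dx":-1,"dy":-1,"dz":0,"yaw":0},{"claw":1,"dx":-1,"dy":-1,"dz":0.3,"yaw":0},{"claw":1,"dx":-1,"dy":-1,"dz":0.3,"yaw":0},{"claw":1,"dx":-1,"dy":-1,"dz":0.3,"yaw":0}])

```text
time_s: 1.4
ee_pos: [394.4, 303.8, 192.3]
ee_rot: [-179.7, -0.1, 164.8]
force: [-0.6, -0.4, 0.3]
gripper_width: 0.5
```

Call:
drive_tool(moves=[{"claw":1,"dx":-1,"dy":-1,"dz":0.3,"yaw":0},{"claw":1,"dx":-1,"dy":-1,"dz":0.4,"yaw":0},{"claw":1,"dx":-1,"dy":-1,"dz":0.4,"yaw":0},{"claw":1,"dx":-1,"dy":-1,"dz":0.4,"yaw":0},{"claw":1,"dx":-1,"dy":-1,"dz":0.4,"yaw":0}])

```text
time_s: 2.02
ee_pos: [465.9, 176.3, 152.7]
ee_rot: [-179.6, -0.2, 164.8]
force: [0.0, 0.3, 0.7]
gripper_width: 0.5
```

```bash
python3 -c "
from h import *
to(487,163,150,164.9)
shot('wrist','w1')"
```

```text
t 2.02 pos [465.9 176.3 152.7] rot [-179.6   -0.2  164.8] F [0.  0.3 0.7] w 0.5
units dxyz [-1.19 -0.36  0.13] yaw -0.01
```

View pics/w1.png

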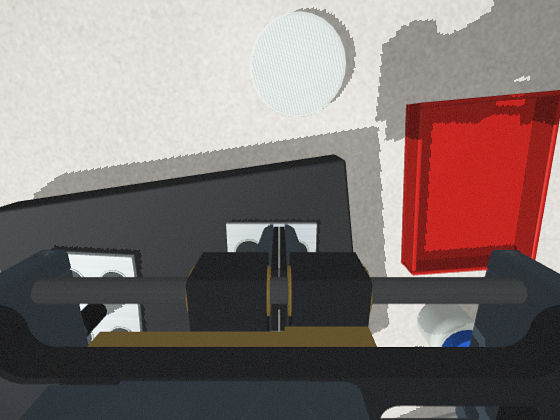

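The wrist view shows carrier B's near edge from (227,221) to (319,223), and the tray at (407,105) to (413,272). I'll check both.

```bash
python3 -c "
from h import *
f=load('w1')
for p,z in [((227,222),65),((319,222.5),65),((138,253),65),((142,331),65),((319,154),60),((407,104),32),((402,262),32),((413,273),32),((512,261),32),((560,91),32)]: print(p,np.round(plane(f,*p,z),1))
for p in [(522.6,151),(487.4,163.3),(466.2,122),(490,208)]: print(proj(f,(*p,65)))
print(tri((f,227,222),(load('scene0'),*up((482,97),(225,180))),(load('side0'),*up((135,170),(185,145)))))
"
```

```text
(227, 222) [464.9 125.1  65. ]
(319, 222.5) [487.8 209.   65. ]
(138, 253) [472.9  30.8  65. ]
(142, 331) [558.7  -0.7  65. ]
(319, 154) [426.  223.8  60. ]
(407, 104) [405.6 317.6  32. ]
(402, 262) [569.3 288.9  32. ]
(413, 273) [586.  298.7  32. ]
(512, 261) [599.2 406.   32. ]
(560, 91) [431.4 457.   32. ]
[269.77112427 268.70042482]
[272.26705525 233.75171293]
[224.36083982 224.08253908]
[318.47469049 224.86798824]
(array([477.43649423, 170.66076424,  87.89605376]), [np.float64(50.485461793116045), np.float64(14.118358148625436), np.float64(4.665418193115097)])
```

Call:
drive_tool(moves=[{"claw":1,"dx":-0.6,"dy":-0.2,"dz":1,"yaw":0},{"claw":1,"dx":-0.6,"dy":-0.2,"dz":1,"yaw":0},{"claw":1,"dx":0,"dy":0,"dz":1,"yaw":0},{"claw":1,"dx":0,"dy":0,"dz":0.5,"yaw":0},{"claw":1,"dx":0,"dy":0,"dz":0,"yaw":0}])

```text
time_s: 2.7
ee_pos: [488.1, 158.0, 79.4]
ee_rot: [-179.4, -0.2, 164.6]
force: [0.2, -0.3, 0.6]
gripper_width: 0.3
```

```bash
python3 -c "
from h import *
to(486,164.3,75,164.9)
shot('side','s1');shot('wrist','w2')"
```

```text
t 2.7 pos [488.1 158.   79.4] rot [-179.4   -0.2  164.6] F [ 0.2 -0.3  0.6] w 0.3
units dxyz [0.18 0.28 0.22] yaw -0.03
```

View pics/w2.png

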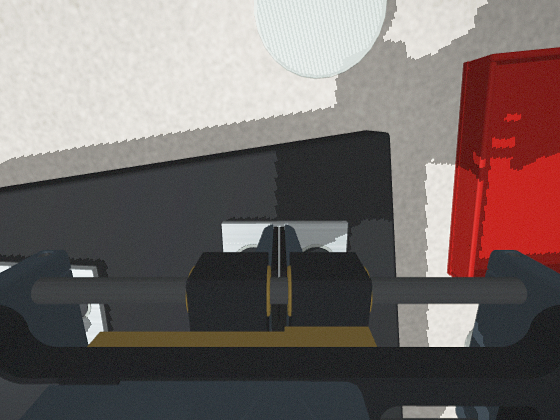

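The tips at (280,228) sit above B's near edge, which runs from (222,221) to (348,221). They are about 6 mm off centre, so I'll correct that and descend.

Call:
drive_tool(moves=[{"claw":1,"dx":0.15,"dy":0.3,"dz":0.1,"yaw":0},{"claw":1,"dx":0,"dy":0,"dz":0.2,"yaw":0},{"claw":1,"dx":0,"dy":0,"dz":0,"yaw":0}])

```text
time_s: 3.18
ee_pos: [488.1, 166.0, 75.5]
ee_rot: [-179.6, 0.1, 164.7]
force: [-0.2, 0.3, 0.5]
gripper_width: 0.4
```

Call:
drive_tool(moves=[{"claw":1,"dx":0,"dy":0,"dz":0.1,"yaw":0},{"claw":1,"dx":0,"dy":0,"dz":0,"yaw":0}])

```text
time_s: 3.42
ee_pos: [488.2, 166.0, 73.6]
ee_rot: [-179.6, 0.1, 164.7]
force: [0.3, 0.2, -1.1]
gripper_width: 0.5
```

```bash
python3 -c "
from h import *
to(486,164.3,68,164.9)
shot('side','s2')"
```

```text
t 3.42 pos [488.2 166.   73.6] rot [-1.796e+02  1.000e-01  1.647e+02] F [ 0.3  0.2 -1.1] w 0.5
units dxyz [ 0.08 -0.11  0.28] yaw -0.03
```

Call:
drive_tool(moves=[{"claw":1,"dx":0.05,"dy":-0.05,"dz":0.1,"yaw":0},{"claw":1,"dx":0,"dy":0,"dz":0,"yaw":0}])

```text
time_s: 3.72
ee_pos: [487.0, 165.1, 71.5]
ee_rot: [-179.6, 0.1, 164.6]
force: [0.2, -0.3, 0.2]
gripper_width: 0.3
```

Call:
drive_tool(moves=[{"claw":1,"dx":0,"dy":0,"dz":0.1,"yaw":0},{"claw":1,"dx":0,"dy":0,"dz":0,"yaw":0}])

```text
time_s: 3.98
ee_pos: [487.0, 165.1, 69.4]
ee_rot: [-179.6, 0.1, 164.6]
force: [0.1, -0.4, 0.7]
gripper_width: 0.5
```

Call:
drive_tool(moves=[{"claw":1,"dx":0,"dy":0,"dz":0.05,"yaw":0},{"claw":1,"dx":0,"dy":0,"dz":0,"yaw":0}])

```text
time_s: 4.22
ee_pos: [487.0, 165.1, 68.3]
ee_rot: [-179.6, 0.1, 164.6]
force: [-0.1, 0.6, -0.1]
gripper_width: 0.5
```

Call:
drive_tool(moves=[{"claw":1,"dx":0,"dy":0,"dz":0.05,"yaw":0},{"claw":1,"dx":0,"dy":0,"dz":0,"yaw":0}])

```text
time_s: 4.47
ee_pos: [487.1, 165.1, 67.3]
ee_rot: [-179.6, 0.1, 164.6]
force: [0.4, 0.1, 0.1]
gripper_width: 0.4
```

Call:
drive_tool(moves=[{"claw":1,"dx":0,"dy":0,"dz":0.05,"yaw":0},{"claw":1,"dx":0,"dy":0,"dz":0,"yaw":0}])

```text
time_s: 4.72
ee_pos: [487.1, 165.1, 66.2]
ee_rot: [-179.6, 0.1, 164.6]
force: [-0.4, 0.3, 0.1]
gripper_width: 0.4
```

Call:
drive_tool(moves=[{"claw":1,"dx":0,"dy":0,"dz":0.03,"yaw":0},{"claw":1,"dx":0,"dy":0,"dz":0,"yaw":0}])

```text
time_s: 4.97
ee_pos: [487.1, 165.1, 65.6]
ee_rot: [-179.6, 0.1, 164.6]
force: [0.8, 0.6, 0.3]
gripper_width: 0.4
```

Call:
drive_tool(moves=[{"claw":1,"dx":0,"dy":0,"dz":0.03,"yaw":0},{"claw":1,"dx":0,"dy":0,"dz":0,"yaw":0}])

```text
time_s: 5.22
ee_pos: [487.2, 165.2, 65.3]
ee_rot: [-179.7, 0.1, 164.6]
force: [0.2, 0.2, 0.3]
gripper_width: 0.3
```

Call:
drive_tool(moves=[{"claw":1,"dx":0,"dy":0,"dz":0.03,"yaw":0},{"claw":1,"dx":0,"dy":0,"dz":0,"yaw":0}])

```text
time_s: 5.48
ee_pos: [487.2, 165.2, 65.3]
ee_rot: [-179.7, 0.1, 164.6]
force: [-0.1, -0.4, -0.4]
gripper_width: 1.0
```

Call:
drive_tool(moves=[{"claw":1,"dx":0,"dy":0,"dz":0.06,"yaw":0}])

```text
time_s: 5.6
ee_pos: [487.3, 165.2, 65.2]
ee_rot: [-179.7, 0.1, 164.6]
force: [-3.8, -1.7, 16.5]
gripper_width: 0.3
```

Call:
drive_tool(moves=[{"claw":1,"dx":0,"dy":0,"dz":0.1,"yaw":0}])

```text
time_s: 5.72
ee_pos: [487.3, 165.2, 65.2]
ee_rot: [-179.7, 0.2, 164.6]
force: [-6.5, -2.5, 22.4]
gripper_width: 0.6
```

```bash
python3 -c "
from h import *
to(486,164.3,68,164.9)
shot('side','s3');to(486,164.3,68,164.9)"
```

```text
t 5.72 pos [487.3 165.2  65.2] rot [-179.7    0.2  164.6] F [-6.5 -2.5 22.4] w 0.6
units dxyz [ 0.05 -0.06 -0.14] yaw -0.03
t 5.78 pos [487.3 165.2  65.2] rot [-179.7    0.2  164.6] F [-4.8 -1.1 17.4] w 0.6
units dxyz [ 0.05 -0.06 -0.14] yaw -0.03
```

Call:
drive_tool(moves=[{"claw":1,"dx":0,"dy":0,"dz":0,"yaw":0},{"claw":1,"dx":0,"dy":0,"dz":0.02,"yaw":0}])

```text
time_s: 6.02
ee_pos: [487.6, 165.3, 65.3]
ee_rot: [-179.7, 0.2, 164.6]
force: [-1.5, -0.2, 3.7]
gripper_width: 0.4
```

```bash
python3 -c "
from h import *
to(486,164.3,68,164.9)
shot('side','s4')
a,b,c=[load(k)['color'][145:225,210:285].astype(int) for k in('s2','s3','s4')]
g=lambda i:np.clip(i[...,0],0,255).astype(np.float32)
print(cv2.phaseCorrelate(g(a)[12:],g(b)[12:]))
v=np.hstack([cv2.resize(i.astype(np.uint8),None,fx=3.5,fy=3.5,interpolation=cv2.INTER_CUBIC) for i in(a,b,c)]);cv2.imwrite('pics/cmp1.png',v)
"
```

```text
t 6.03 pos [487.6 165.3  65.3] rot [-179.7    0.2  164.6] F [-1.5 -0.2  3.7] w 0.4
units dxyz [ 0.06 -0.07 -0.14] yaw -0.03
((0.6482609255989757, -0.007828789911542344), 0.9144232615718135)
```

View pics/cmp1.png

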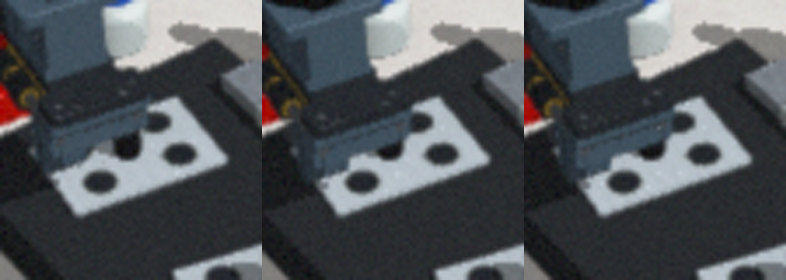

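Carrier B stayed still: hard contact at z 65.3, with 3.7 N and up to 22 N causing no sinking, and the side views before and during pressing match. It is flat. Now I'll grasp its knob.

Call:
drive_tool(moves=[{"claw":0,"dx":0,"dy":0,"dz":-1,"yaw":0},{"claw":0,"dx":0,"dy":0,"dz":-1,"yaw":0},{"claw":0,"dx":-0.7,"dy":0,"dz":-0.4,"yaw":0},{"claw":0,"dx":-1,"dy":0,"dz":0,"yaw":0},{"claw":0,"dx":-0.9,"dy":0,"dz":0,"yaw":0}])

```text
time_s: 6.7
ee_pos: [538.9, 150.9, 111.8]
ee_rot: [-179.6, 0.0, 164.7]
force: [0.3, -0.2, 0.1]
gripper_width: 44.9
```

```bash
python3 -c "
from h import *
to(539,149.8,71,164.7)
shot('side','s5');shot('wrist','w5');f=shot('scene','c5')
cv2.imwrite('pics/cmp2.png',np.hstack([cv2.resize(load('s5')['color'][140:240,180:290],(396,360),interpolation=cv2.INTER_CUBIC),cv2.resize(f['color'][150:250,280:390],(396,360),interpolation=cv2.INTER_CUBIC)]))
"
```

```text
t 6.7 pos [538.9 150.9 111.8] rot [-179.6    0.   164.7] F [ 0.3 -0.2  0.1] w 44.9
units dxyz [-0.02 -0.04  2.04] yaw 0.0
```

View pics/w5.png

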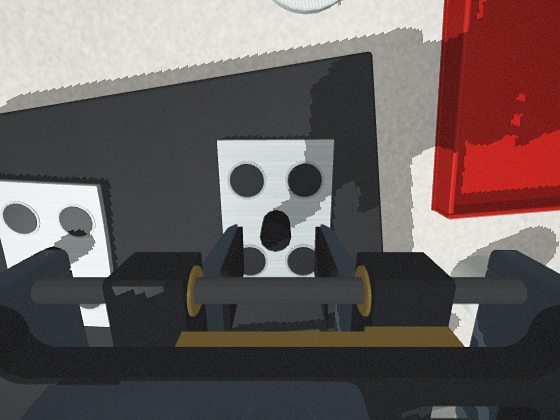

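View pics/cmp2.png

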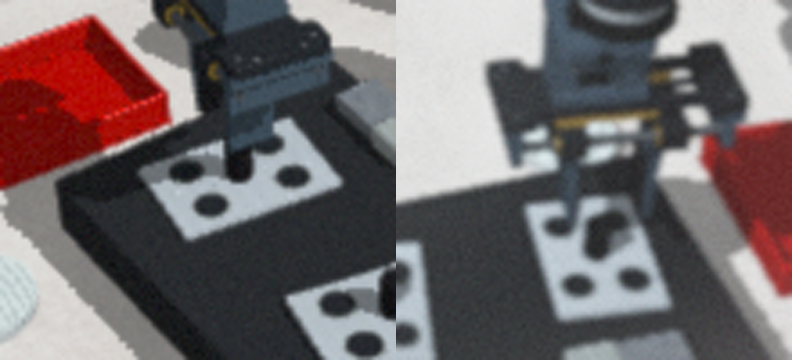

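The knob at (275,230) lies between the fingertips at (238,228) and (322,228). I'll check its centre by ray.

```bash
python3 -c "
from h import *
f=load('w5'); im=f['color'][200:260,250:305]; m=(im.max(2)<30).astype(np.uint8)
n,l,st,c=cv2.connectedComponentsWithStats(m); 
for i in range(1,n):
  if st[i,4]>150: print(st[i],c[i]+[250,200])
print(proj(f,(538.9,150.9,97)),proj(f,(539,149.8,97)),proj(f,(539,149.8,65)))
print([np.round(plane(f,*p,65),1) for p in[(217,140),(333,139.5)]], plane(f,275.5,221,97))
"
```

```text
[ 12  10  29  28 227] [277.22907489 220.48898678]
[278.64245082 236.72150588] [277.14147023 237.23673857] [277.59942858 221.53745152]
[array([466.2, 123.6,  65. ]), array([488.1, 205.8,  65. ])] [527.26258058 151.86356334  97.        ]
```

Call:
drive_tool(moves=[{"claw":0,"dx":0,"dy":-0.08,"dz":1,"yaw":0},{"claw":0,"dx":0,"dy":0,"dz":1,"yaw":0},{"claw":0,"dx":0,"dy":0,"dz":0,"yaw":0},{"claw":1,"dx":0,"dy":0,"dz":0,"yaw":0},{"claw":1,"dx":0,"dy":0,"dz":0,"yaw":0}], grip_force=25)

```text
time_s: 7.48
ee_pos: [536.0, 149.3, 70.7]
ee_rot: [-179.5, -0.2, 164.7]
force: [-0.3, -0.6, 0.7]
gripper_width: 28.8
```

Call:
drive_tool(moves=[{"claw":1,"dx":0,"dy":0,"dz":0,"yaw":0},{"claw":1,"dx":0,"dy":0,"dz":0,"yaw":0}])

```text
time_s: 7.72
ee_pos: [536.2, 149.4, 71.5]
ee_rot: [-179.6, -0.1, 164.7]
force: [0.7, 0.1, -2.4]
gripper_width: 21.3
```

Call:
drive_tool(moves=[{"claw":1,"dx":0,"dy":0,"dz":-0.5,"yaw":0},{"claw":1,"dx":0,"dy":0,"dz":-1,"yaw":0},{"claw":1,"dx":0,"dy":0,"dz":-1,"yaw":0},{"claw":1,"dx":0,"dy":0,"dz":-1,"yaw":0},{"claw":1,"dx":0,"dy":0,"dz":-1,"yaw":0}])

```text
time_s: 8.35
ee_pos: [535.4, 149.8, 164.8]
ee_rot: [-179.5, -0.3, 164.7]
force: [-0.2, -0.6, -1.3]
gripper_width: 21.4
```

Call:
drive_tool(moves=[{"claw":1,"dx":0,"dy":-1,"dz":0,"yaw":-0.35},{"claw":1,"dx":0,"dy":-1,"dz":0,"yaw":-0.35},{"claw":1,"dx":0,"dy":-1,"dz":0,"yaw":-0.35},{"claw":1,"dx":0,"dy":-1,"dz":0,"yaw":-0.35},{"claw":1,"dx":0,"dy":-1,"dz":0,"yaw":-0.35}])

```text
time_s: 8.98
ee_pos: [520.7, 50.2, 171.2]
ee_rot: [-179.7, 0.1, -179.7]
force: [0.3, -0.6, -0.9]
gripper_width: 21.6
```

```bash
python3 -c "
from h import *
shot('side','s6')
to(447,-332.5,160,179.6)"
```

```text
t 9.03 pos [520.5  47.9 171.3] rot [-1.795e+02  1.000e-01 -1.796e+02] F [-0.8 -2.4 -1.2] w 21.6
units dxyz [  3.8  -18.99   0.72] yaw 0.09
```

View pics/s6.png

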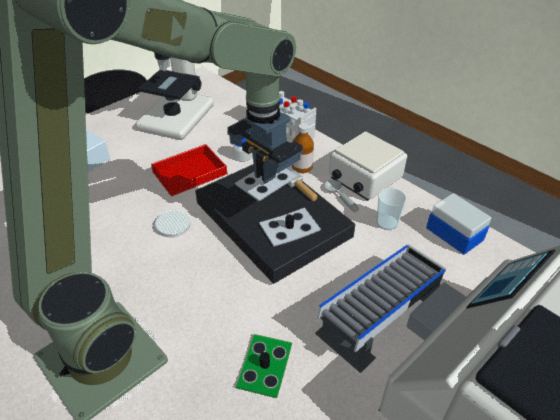

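The carrier is held level in the air at about (270,180) in the side view, and A is still at (290,226). I'll carry on to the lane.

Call:
drive_tool(moves=[{"claw":1,"dx":0.2,"dy":-1,"dz":0,"yaw":0.05},{"claw":1,"dx":0.2,"dy":-1,"dz":0,"yaw":0.05},{"claw":1,"dx":0.2,"dy":-1,"dz":0,"yaw":0},{"claw":1,"dx":0.2,"dy":-1,"dz":0,"yaw":0},{"claw":1,"dx":0.2,"dy":-1,"dz":0,"yaw":0}])

```text
time_s: 9.65
ee_pos: [499.9, -53.4, 174.9]
ee_rot: [-179.6, 0.2, 179.4]
force: [-0.3, -0.1, -0.9]
gripper_width: 21.1
```

Call:
drive_tool(moves=[{"claw":1,"dx":0.2,"dy":-1,"dz":0,"yaw":0},{"claw":1,"dx":0.2,"dy":-1,"dz":0,"yaw":0},{"claw":1,"dx":0.2,"dy":-1,"dz":0,"yaw":0},{"claw":1,"dx":0.2,"dy":-1,"dz":0,"yaw":0},{"claw":1,"dx":0.2,"dy":-1,"dz":0,"yaw":0}])

```text
time_s: 10.28
ee_pos: [478.5, -155.2, 178.5]
ee_rot: [-179.6, 0.4, 179.3]
force: [0.7, -0.4, -0.8]
gripper_width: 21.4
```

Call:
drive_tool(moves=[{"claw":1,"dx":0.2,"dy":-1,"dz":0,"yaw":0},{"claw":1,"dx":0.2,"dy":-1,"dz":0,"yaw":0},{"claw":1,"dx":0.2,"dy":-1,"dz":0,"yaw":0},{"claw":1,"dx":0.2,"dy":-1,"dz":0,"yaw":0},{"claw":1,"dx":0.2,"dy":-1,"dz":0,"yaw":0}])

```text
time_s: 10.9
ee_pos: [456.9, -257.0, 181.8]
ee_rot: [-179.6, 0.6, 179.1]
force: [-0.5, 0.3, -1.5]
gripper_width: 21.1
```

```bash
python3 -c "
from h import *
to(447,-332.5,160,179.6)"
```

```text
t 10.9 pos [ 456.9 -257.   181.8] rot [-179.6    0.6  179.1] F [-0.5  0.3 -1.5] w 21.1
units dxyz [ 0.45 -3.77  1.11] yaw -0.06
```

Call:
drive_tool(moves=[{"claw":1,"dx":0.2,"dy":-1,"dz":0,"yaw":-0.05},{"claw":1,"dx":0.2,"dy":-1,"dz":0,"yaw":0},{"claw":1,"dx":0,"dy":-1,"dz":0,"yaw":0},{"claw":1,"dx":0,"dy":-0.7,"dz":0.2,"yaw":0},{"claw":1,"dx":0,"dy":0,"dz":0.2,"yaw":0}])

```text
time_s: 11.52
ee_pos: [448.4, -335.3, 175.4]
ee_rot: [-179.6, 0.7, 179.4]
force: [0.9, 0.7, -2.0]
gripper_width: 21.2
```

```bash
python3 -c "
from h import *
shot('side','s7');shot('scene','c7');shot('wrist','w7')
to(447,-332.5,160,179.6)
cv2.imwrite('pics/cmp3.png',np.hstack([cv2.resize(load('s7')['color'][210:380,300:460],(396,420),interpolation=cv2.INTER_CUBIC),cv2.resize(load('c7')['color'][170:340,80:240],(396,420),interpolation=cv2.INTER_CUBIC)]))
"
```

```text
t 11.68 pos [ 448.2 -333.7  175.3] rot [-179.6    0.7  179.4] F [-0.1 -0.4 -1.5] w 21.3
units dxyz [0.07 0.07 0.77] yaw -0.02
```

View pics/cmp3.png

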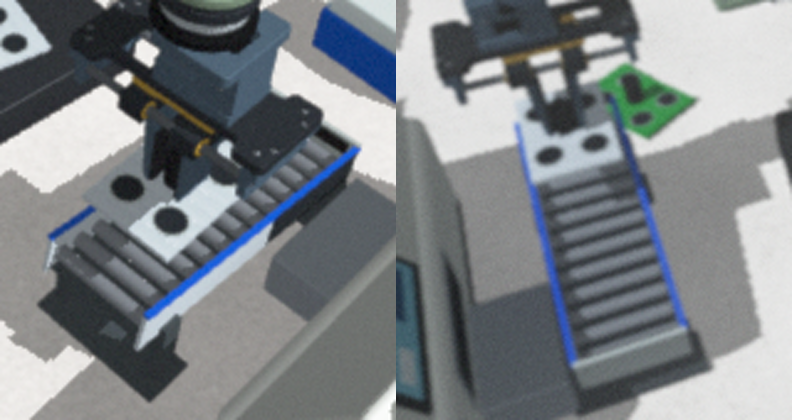

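View pics/w7.png

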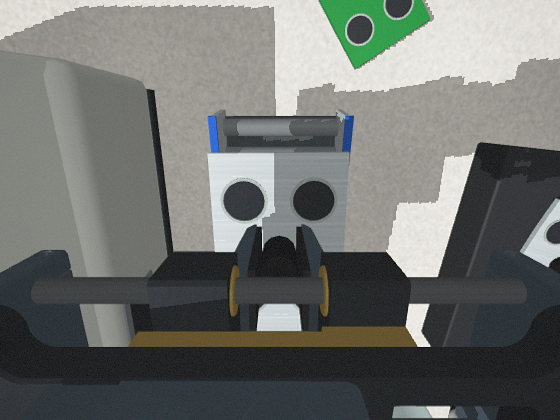

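The wrist view shows the carrier's near edge from (208,153) to (350,152). The lane's upper end is visible with blue guides at (213,133) and (349,133). I'll compare the centrings.

```bash
python3 -c "
from h import *
f=load('w7'); im=f['color'];hsv=cv2.cvtColor(im,cv2.COLOR_BGR2HSV)
m=((abs(hsv[...,0].astype(int)-113)<12)&(hsv[...,1]>150)&(hsv[...,2]>60)); m[:100]=0;m[160:]=0
for r in range(118,150,6):
  c=np.where(m[r])[0]; l=c[c<280];R=c[c>280]
  if len(l)and len(R): print(r,l.min(),l.max(),R.min(),R.max(),[np.round(plane(f,u,r,119),1).tolist() for u in (l.min()-.5,l.max()+.5,R.min()-.5,R.max()+.5)])
s=telemetry.state();zt=s['ee_pos'][2]-1
for z in (168,172,176): print(z,[np.round(plane(f,*p,z),1).tolist() for p in ((208,153),(349.5,152.5))])
"
```

```text
118 208 215 346 353 [[366.7, -386.9, 119.0], [366.8, -381.0, 119.0], [367.6, -283.9, 119.0], [367.7, -278.0, 119.0]]
124 209 216 345 352 [[371.0, -386.5, 119.0], [371.1, -380.5, 119.0], [371.9, -284.4, 119.0], [372.0, -278.5, 119.0]]
130 209 216 344 351 [[375.4, -386.9, 119.0], [375.5, -380.8, 119.0], [376.3, -284.9, 119.0], [376.3, -278.9, 119.0]]
136 210 217 344 351 [[379.8, -386.5, 119.0], [379.9, -380.4, 119.0], [380.7, -284.7, 119.0], [380.7, -278.6, 119.0]]
142 210 217 343 350 [[384.3, -386.8, 119.0], [384.4, -380.7, 119.0], [385.1, -285.2, 119.0], [385.2, -279.1, 119.0]]
148 211 218 343 349 [[388.8, -386.4, 119.0], [388.9, -380.2, 119.0], [389.7, -285.0, 119.0], [389.7, -279.6, 119.0]]
168 [[386.9, -376.4, 168.0], [387.3, -290.9, 168.0]]
172 [[386.5, -375.4, 172.0], [386.9, -291.8, 172.0]]
176 [[386.0, -374.4, 176.0], [386.4, -292.8, 176.0]]
```

The lane centre is y -332.6 and the carrier's is -333.6, and they are parallel to within 0.3°. Lowering now.

Call:
drive_tool(moves=[{"claw":1,"dx":0,"dy":0.05,"dz":1,"yaw":0},{"claw":1,"dx":0,"dy":0,"dz":1,"yaw":0},{"claw":1,"dx":0,"dy":0,"dz":0.4,"yaw":0},{"claw":1,"dx":0,"dy":0,"dz":0,"yaw":0}], grip_force=15)

```text
time_s: 12.18
ee_pos: [449.8, -330.9, 127.2]
ee_rot: [-179.6, 0.8, 179.6]
force: [-0.4, -0.5, -0.8]
gripper_width: 21.5
```

```bash
python3 -c "
from h import *
to(448,-332.5,116,179.6)"
```

```text
t 12.18 pos [ 449.8 -330.9  127.2] rot [-179.6    0.8  179.6] F [-0.4 -0.5 -0.8] w 21.5
units dxyz [ 0.1  -0.08  0.56] yaw 0.0
```

Call:
drive_tool(moves=[{"claw":1,"dx":0,"dy":-0.08,"dz":0.3,"yaw":0},{"claw":1,"dx":0,"dy":0,"dz":0.1,"yaw":0}], grip_force=8)

```text
time_s: 12.42
ee_pos: [450.7, -333.0, 120.2]
ee_rot: [-179.5, 0.9, 179.6]
force: [-0.0, -0.2, -0.9]
gripper_width: 21.6
```

Call:
drive_tool(moves=[{"claw":1,"dx":0,"dy":0,"dz":0.1,"yaw":0}])

```text
time_s: 12.55
ee_pos: [450.9, -333.2, 118.4]
ee_rot: [-179.5, 0.9, 179.6]
force: [0.7, 0.5, -1.8]
gripper_width: 21.8
```

Call:
drive_tool(moves=[{"claw":1,"dx":0,"dy":0,"dz":0.1,"yaw":0}])

```text
time_s: 12.68
ee_pos: [451.0, -333.3, 116.5]
ee_rot: [-179.5, 0.9, 179.6]
force: [0.3, -1.0, -1.0]
gripper_width: 22.0
```

Call:
drive_tool(moves=[{"claw":1,"dx":0,"dy":0,"dz":0.1,"yaw":0}])

```text
time_s: 12.8
ee_pos: [451.1, -333.4, 114.5]
ee_rot: [-179.5, 0.9, 179.6]
force: [0.0, 0.1, -0.4]
gripper_width: 21.8
```

Call:
drive_tool(moves=[{"claw":1,"dx":0,"dy":0,"dz":0.1,"yaw":0}])

```text
time_s: 12.92
ee_pos: [451.3, -333.6, 112.6]
ee_rot: [-179.5, 1.0, 179.6]
force: [-0.4, 0.4, -1.4]
gripper_width: 21.6
```

Call:
drive_tool(moves=[{"claw":1,"dx":0,"dy":0,"dz":0.1,"yaw":0}])

```text
time_s: 13.05
ee_pos: [451.5, -333.7, 110.7]
ee_rot: [-179.4, 1.0, 179.6]
force: [0.2, -0.2, -0.6]
gripper_width: 21.4
```

```bash
python3 -c "
from h import *
shot('side','s8');shot('wrist','w8')
to(448,-332.5,107,179.6)
cv2.imwrite('pics/cmp4.png',np.hstack([cv2.resize(load('s8')['color'][210:380,300:460],(396,420),interpolation=cv2.INTER_CUBIC),load('w8')['color'][0:420,100:480]]))
"
```

```text
t 13.15 pos [ 451.3 -333.6  110.5] rot [-179.5    1.   179.6] F [ 0.4 -0.4 -1.5] w 21.4
units dxyz [0.17 0.06 0.17] yaw 0.0
```

View pics/cmp4.png

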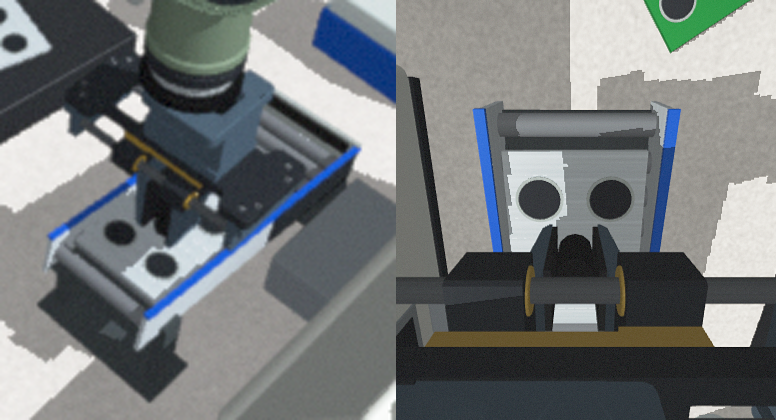

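The carrier sits between the guides with even gaps at (506,150) and (648,150). I'll keep lowering gently.

Call:
drive_tool(moves=[{"claw":1,"dx":0,"dy":0.02,"dz":0.08,"yaw":0}])

```text
time_s: 13.28
ee_pos: [451.6, -333.4, 109.1]
ee_rot: [-179.4, 1.0, 179.6]
force: [1.2, -0.9, -0.2]
gripper_width: 21.5
```

Call:
drive_tool(moves=[{"claw":1,"dx":0,"dy":0,"dz":0.08,"yaw":0}])

```text
time_s: 13.4
ee_pos: [451.7, -333.5, 107.4]
ee_rot: [-179.4, 1.0, 179.6]
force: [0.3, -0.4, -0.3]
gripper_width: 21.6
```

Call:
drive_tool(moves=[{"claw":1,"dx":0,"dy":0,"dz":0.06,"yaw":0}])

```text
time_s: 13.52
ee_pos: [452.0, -333.6, 106.5]
ee_rot: [-179.4, 1.1, 179.6]
force: [0.5, 0.7, 4.4]
gripper_width: 21.7
```

```bash
python3 -c "
from h import *
shot('side','s9');shot('scene','c9')
to(448,-332.5,107,179.6)
cv2.imwrite('pics/cmp5.png',np.hstack([cv2.resize(load('s9')['color'][210:380,300:460],(396,420),interpolation=cv2.INTER_CUBIC),cv2.resize(load('c9')['color'][180:270,110:195],(396,420),interpolation=cv2.INTER_CUBIC)]))
"
```

```text
t 13.62 pos [ 452.  -333.6  106.5] rot [-179.4    1.1  179.6] F [1.2 0.4 1.4] w 21.7
units dxyz [ 0.2   0.05 -0.03] yaw 0.0
```

View pics/cmp5.png

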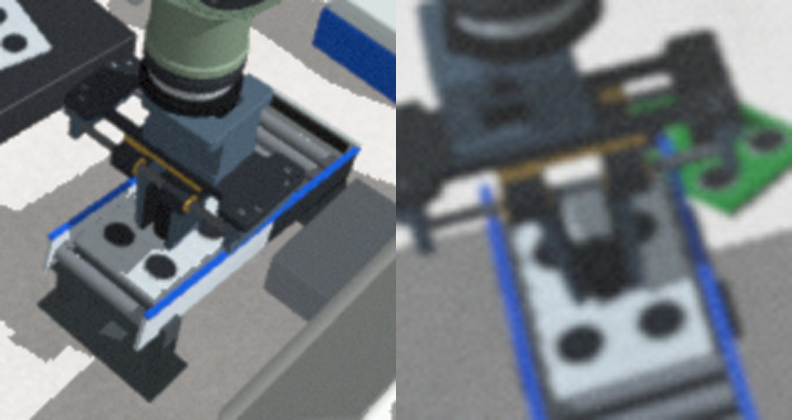

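Hard contact came at TCP 106.5, where I predicted full seating (about 107), so the carrier lies on the rollers. Releasing.

Call:
drive_tool(moves=[{"claw":0,"dx":0,"dy":0,"dz":0,"yaw":0},{"claw":0,"dx":0,"dy":0,"dz":0,"yaw":0},{"claw":0,"dx":0,"dy":0,"dz":0,"yaw":0},{"claw":0,"dx":0,"dy":0,"dz":-0.5,"yaw":0},{"claw":0,"dx":0,"dy":0,"dz":-1,"yaw":0}])

```text
time_s: 14.25
ee_pos: [450.3, -332.5, 136.1]
ee_rot: [-179.5, 0.8, 179.6]
force: [0.6, 0.0, 0.0]
gripper_width: 45.8
```

Call:
drive_tool(moves=[{"claw":0,"dx":0,"dy":0,"dz":-1,"yaw":0},{"claw":0,"dx":0,"dy":0,"dz":-1,"yaw":0},{"claw":0,"dx":0,"dy":0.5,"dz":-1,"yaw":0},{"claw":0,"dx":0,"dy":1,"dz":0,"yaw":0},{"claw":0,"dx":0,"dy":1,"dz":0,"yaw":0}])

```text
time_s: 14.88
ee_pos: [450.3, -281.3, 200.9]
ee_rot: [-179.4, 1.1, 179.5]
force: [0.0, 0.8, -0.0]
gripper_width: 45.5
```

```bash
python3 -c "
from h import *
shot('side','s10');shot('scene','c10')
to(461.8,-18,150,163)
cv2.imwrite('pics/cmp6.png',np.hstack([cv2.resize(load('s10')['color'][210:380,300:460],(396,420),interpolation=cv2.INTER_CUBIC),cv2.resize(load('c10')['color'][190:340,80:220],(396,420),interpolation=cv2.INTER_CUBIC)]))
"
```

```text
t 14.97 pos [ 450.2 -280.2  200.9] rot [-179.4    1.1  179.6] F [ 0.3 -0.6  0.8] w 45.8
units dxyz [-0.45 13.14  2.42] yaw 1.94
```

View pics/cmp6.png

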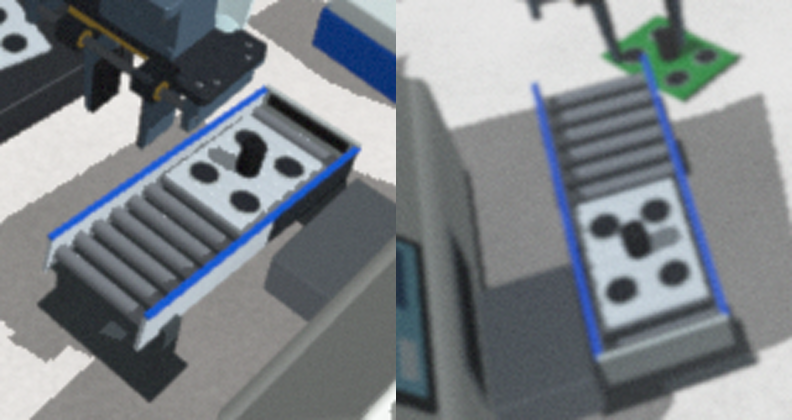

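The carrier is nearly at the stop. I'll move to carrier A and check the lane again afterwards.

Call:
drive_tool(moves=[{"claw":1,"dx":0,"dy":1,"dz":0,"yaw":0.4},{"claw":1,"dx":0,"dy":1,"dz":0,"yaw":0.4},{"claw":1,"dx":0,"dy":1,"dz":0.2,"yaw":0.4},{"claw":1,"dx":0,"dy":1,"dz":0.2,"yaw":0.4},{"claw":1,"dx":0,"dy":1,"dz":0.3,"yaw":0.3}])

```text
time_s: 15.6
ee_pos: [462.4, -178.6, 182.4]
ee_rot: [-179.7, 0.9, 162.8]
force: [0.3, -0.3, 0.1]
gripper_width: 1.1
```

Call:
drive_tool(moves=[{"claw":1,"dx":0,"dy":1,"dz":0.3,"yaw":0},{"claw":1,"dx":0.1,"dy":1,"dz":0.3,"yaw":0},{"claw":1,"dx":0.1,"dy":1,"dz":0.3,"yaw":0},{"claw":1,"dx":0.1,"dy":1,"dz":0.3,"yaw":0},{"claw":1,"dx":0.1,"dy":1,"dz":0.3,"yaw":0}])

```text
time_s: 16.23
ee_pos: [483.6, -77.3, 147.0]
ee_rot: [-179.5, 0.6, 163.0]
force: [0.2, -1.1, 0.6]
gripper_width: 0.5
```

```bash
python3 -c "
from h import *
to(470.7,-18.5,140,162)
shot('wrist','w11');shot('side','s11');f=shot('scene','c11')
cv2.imwrite('pics/cmp7.png',np.hstack([cv2.resize(load('s11')['color'][210:380,300:460],(396,420),interpolation=cv2.INTER_CUBIC),cv2.resize(f['color'][190:340,80:220],(396,420),interpolation=cv2.INTER_CUBIC)]))"
```

```text
t 16.23 pos [483.6 -77.3 147. ] rot [-179.5    0.6  163. ] F [ 0.2 -1.1  0.6] w 0.5
units dxyz [1.48 2.62 0.31] yaw 0.11
```

View pics/w11.png

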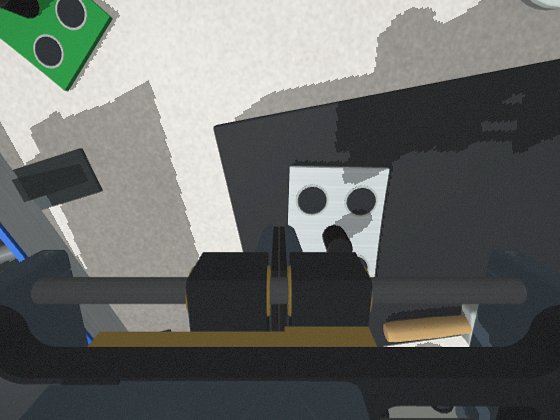

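View pics/cmp7.png

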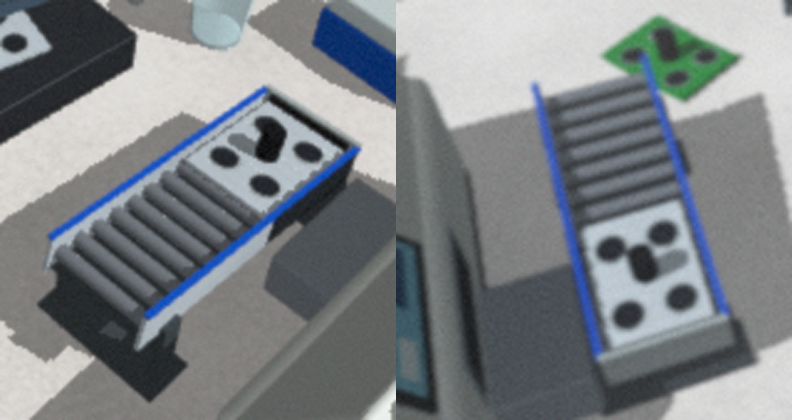

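The first carrier rests at the lane stop. In the wrist view, A's near corners are at (289,166) and (390,168).

```bash
python3 -c "
from h import *
f=load('w11')
for z in (65,68):
  a=plane(f,289,166.5,z);b=plane(f,390,168,z); w=b-a; e=np.array([w[1],-w[0]])/np.linalg.norm(w); m=(a+b)[:2]/2
  print(z,a,b,np.linalg.norm(w),np.degrees(np.arctan2(e[1],e[0])),'c',m+64*e,'press',m+9*e)
"
```

```text
65 [447.58482286 -57.71709498  65.        ] [474.43448348  26.15321747  65.        ] 88.06323628668495 -17.75158750702647 c [521.96244372 -35.29494273] press [469.58113934 -18.52595494]
68 [447.08939672 -57.65359977  68.        ] [473.61907426  25.21718118  68.        ] 87.0137352659148 -17.75158750702645 c [521.30702604 -35.73121328] press [468.92572166 -18.96222548]
```

Call:
drive_tool(moves=[{"claw":1,"dx":0.5,"dy":0.9,"dz":0.5,"yaw":0.1},{"claw":1,"dx":0.5,"dy":0.9,"dz":0.7,"yaw":0},{"claw":1,"dx":0.5,"dy":0.85,"dz":1,"yaw":0},{"claw":1,"dx":0,"dy":0,"dz":0.8,"yaw":0},{"claw":1,"dx":0,"dy":0,"dz":0,"yaw":0}])

```text
time_s: 17.0
ee_pos: [471.9, -21.0, 85.5]
ee_rot: [-179.4, 0.8, 162.1]
force: [0.0, 1.0, 0.4]
gripper_width: 0.5
```

```bash
python3 -c "
from h import *
to(469.5,-18.6,75,162.2)"
```

```text
t 17.0 pos [471.9 -21.   85.5] rot [-179.4    0.8  162.1] F [0.  1.  0.4] w 0.5
units dxyz [0.16 0.08 0.52] yaw -0.01
```

Call:
drive_tool(moves=[{"claw":1,"dx":0.15,"dy":0.1,"dz":0.3,"yaw":0},{"claw":1,"dx":0,"dy":0,"dz":0.3,"yaw":0},{"claw":1,"dx":0,"dy":0,"dz":0,"yaw":0}])

```text
time_s: 17.38
ee_pos: [470.8, -19.4, 74.1]
ee_rot: [-179.4, 0.9, 162.0]
force: [-0.2, -0.8, 0.2]
gripper_width: 0.2
```

```bash
python3 -c "
from h import *
to(469.5,-18.6,70,162.2)
shot('side','s12')"
```

```text
t 17.38 pos [470.8 -19.4  74.1] rot [-179.4    0.9  162. ] F [-0.2 -0.8  0.2] w 0.2
units dxyz [0.08 0.02 0.2 ] yaw -0.02
```

Call:
drive_tool(moves=[{"claw":1,"dx":0,"dy":0,"dz":0.1,"yaw":0}])

```text
time_s: 17.55
ee_pos: [471.3, -19.6, 72.6]
ee_rot: [-179.4, 1.0, 162.0]
force: [0.8, 0.1, -1.0]
gripper_width: 0.5
```

Call:
drive_tool(moves=[{"claw":1,"dx":0,"dy":0,"dz":0.06,"yaw":0}])

```text
time_s: 17.68
ee_pos: [471.5, -19.6, 71.4]
ee_rot: [-179.4, 1.0, 162.0]
force: [0.2, 0.4, 0.3]
gripper_width: 0.5
```

Call:
drive_tool(moves=[{"claw":1,"dx":0,"dy":0,"dz":0.05,"yaw":0}])

```text
time_s: 17.8
ee_pos: [471.5, -19.6, 70.4]
ee_rot: [-179.4, 1.1, 162.0]
force: [-0.3, 0.2, 0.4]
gripper_width: 0.6
```

Call:
drive_tool(moves=[{"claw":1,"dx":0.03,"dy":0,"dz":0.05,"yaw":0}])

```text
time_s: 17.92
ee_pos: [471.1, -19.5, 69.4]
ee_rot: [-179.4, 1.1, 162.0]
force: [-0.5, -0.4, 0.1]
gripper_width: 0.8
```

Call:
drive_tool(moves=[{"claw":1,"dx":0.03,"dy":0,"dz":0.05,"yaw":0}])

```text
time_s: 18.05
ee_pos: [470.4, -19.3, 68.3]
ee_rot: [-179.4, 1.1, 162.0]
force: [0.2, -0.7, -0.5]
gripper_width: 0.3
```

Call:
drive_tool(moves=[{"claw":1,"dx":0,"dy":0,"dz":0.04,"yaw":0}])

```text
time_s: 18.18
ee_pos: [470.4, -19.2, 67.4]
ee_rot: [-179.4, 1.1, 162.0]
force: [-0.5, 1.3, -0.1]
gripper_width: -0.0
```

Call:
drive_tool(moves=[{"claw":1,"dx":0,"dy":0,"dz":0.04,"yaw":0}])

```text
time_s: 18.3
ee_pos: [470.3, -19.2, 66.6]
ee_rot: [-179.4, 1.0, 162.0]
force: [0.2, 0.0, 1.4]
gripper_width: 0.9
```

Call:
drive_tool(moves=[{"claw":1,"dx":0,"dy":0,"dz":0.04,"yaw":0}])

```text
time_s: 18.42
ee_pos: [470.2, -19.2, 65.9]
ee_rot: [-179.4, 1.0, 162.0]
force: [-0.8, 0.2, 2.7]
gripper_width: 0.6
```

Contact came at about 67, and it is now sinking at 1.4 to 2.7 N. That points to rocking, so I'll press a little more.

Call:
drive_tool(moves=[{"claw":1,"dx":0,"dy":0,"dz":0.04,"yaw":0}])

```text
time_s: 18.55
ee_pos: [470.1, -19.1, 65.4]
ee_rot: [-179.4, 1.0, 162.0]
force: [-2.2, -0.0, 8.5]
gripper_width: 0.4
```

Call:
drive_tool(moves=[{"claw":1,"dx":0,"dy":0,"dz":0.04,"yaw":0}])

```text
time_s: 18.68
ee_pos: [470.1, -19.1, 65.4]
ee_rot: [-179.4, 1.0, 162.0]
force: [-2.6, -0.6, 10.6]
gripper_width: 0.6
```

```bash
python3 -c "
from h import *
to(469.5,-18.6,70,162.2)
shot('side','s13');to(469.5,-18.6,70,162.2)
a,b=[load(k)['color'][190:260,250:335] for k in('s12','s13')]
cv2.imwrite('pics/cmp8.png',np.hstack([cv2.resize(i,None,fx=4.6,fy=4.6,interpolation=cv2.INTER_CUBIC) for i in(a,b)]))
"
```

```text
t 18.68 pos [470.1 -19.1  65.4] rot [-179.4    1.   162. ] F [-2.6 -0.6 10.6] w 0.6
units dxyz [ 0.03  0.01 -0.23] yaw -0.02
t 18.73 pos [470.1 -19.1  65.4] rot [-179.4    1.   162. ] F [-3.1  0.1 10.2] w 0.4
units dxyz [ 0.03  0.01 -0.23] yaw -0.02
```

View pics/cmp8.png

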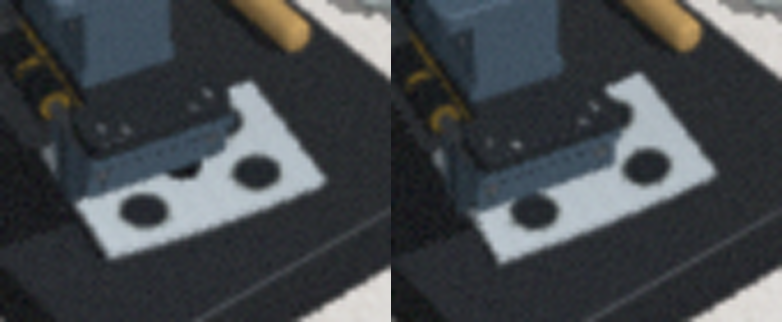

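The pressed view shows the far end risen, with the corner going from (326,180) to (325,172) and the near one dropping 4 px. Carrier A rocks, so it is bowed and goes in the tray.

Call:
drive_tool(moves=[{"claw":0,"dx":0,"dy":0,"dz":-0.4,"yaw":0},{"claw":0,"dx":0,"dy":0,"dz":-1,"yaw":0},{"claw":0,"dx":-0.7,"dy":0,"dz":-1,"yaw":0},{"claw":0,"dx":-1,"dy":0,"dz":0,"yaw":0},{"claw":0,"dx":-0.9,"dy":0,"dz":0,"yaw":0}])

```text
time_s: 19.35
ee_pos: [519.7, -34.7, 117.1]
ee_rot: [-179.5, 1.1, 162.1]
force: [-0.3, 0.7, -0.0]
gripper_width: 45.0
```

```bash
python3 -c "
from h import *
to(521.5,-35.5,71,162.2)
f=shot('wrist','w14');shot('side','s14')
a=plane(f,217,140,66)
"
```

```text
t 19.35 pos [519.7 -34.7 117.1] rot [-179.5    1.1  162.1] F [-0.3  0.7 -0. ] w 45.0
units dxyz [-0.05  0.01  2.3 ] yaw -0.02
```

View pics/w14.png

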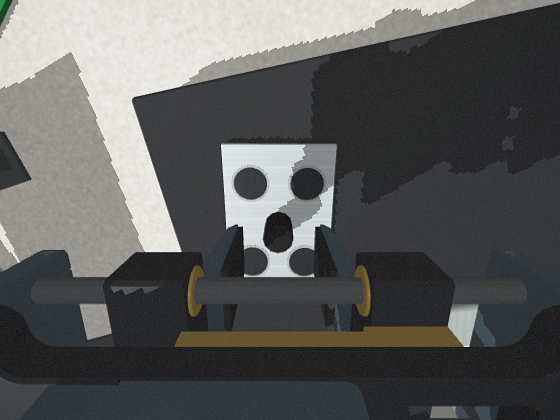

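The knob at (278,233) is centred between the tips at (238,228) and (322,228). Grasping.

Call:
drive_tool(moves=[{"claw":0,"dx":-0.05,"dy":0,"dz":1,"yaw":0},{"claw":0,"dx":0,"dy":0,"dz":1,"yaw":0},{"claw":0,"dx":0,"dy":0,"dz":0.3,"yaw":0},{"claw":1,"dx":0,"dy":0,"dz":0,"yaw":0},{"claw":1,"dx":0,"dy":0,"dz":0,"yaw":0}], grip_force=25)

```text
time_s: 20.08
ee_pos: [520.6, -35.3, 70.8]
ee_rot: [-179.5, 1.1, 162.0]
force: [-0.1, -0.3, 0.2]
gripper_width: 28.6
```

Call:
drive_tool(moves=[{"claw":1,"dx":0,"dy":0,"dz":0,"yaw":0},{"claw":1,"dx":0,"dy":0,"dz":0,"yaw":0},{"claw":1,"dx":0,"dy":0,"dz":-0.3,"yaw":0}])

```text
time_s: 20.45
ee_pos: [520.2, -35.1, 77.4]
ee_rot: [-179.5, 1.1, 162.0]
force: [-0.1, 0.2, -1.9]
gripper_width: 21.5
```

Call:
drive_tool(moves=[{"claw":1,"dx":0,"dy":0,"dz":-0.7,"yaw":0},{"claw":1,"dx":0,"dy":0,"dz":-1,"yaw":0},{"claw":1,"dx":0,"dy":0,"dz":-1,"yaw":0},{"claw":1,"dx":0,"dy":0,"dz":-1,"yaw":0}])

```text
time_s: 20.95
ee_pos: [518.5, -33.9, 155.6]
ee_rot: [-179.5, 1.1, 162.0]
force: [0.3, 0.1, -1.3]
gripper_width: 21.0
```

```bash
python3 -c "
from h import *
to(509,378,140,168.5)
shot('side','s15')"
```

```text
t 20.95 pos [518.5 -33.9 155.6] rot [-179.5    1.1  162. ] F [ 0.3  0.1 -1.3] w 21.0
units dxyz [ 6.83 19.45  0.47] yaw -0.75
```

View pics/s15.png

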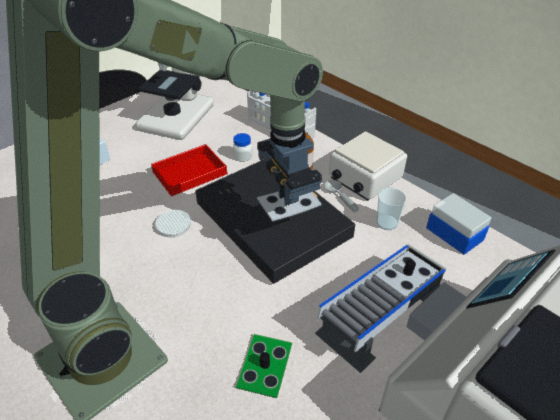

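The carrier is held level at (290,205), and the other carrier stays at the stop at (408,268). I'll travel to the tray.

Call:
drive_tool(moves=[{"claw":1,"dx":0.33,"dy":1,"dz":0,"yaw":-0.2},{"claw":1,"dx":0.33,"dy":1,"dz":0,"yaw":-0.2},{"claw":1,"dx":0.3,"dy":1,"dz":0,"yaw":-0.2},{"claw":1,"dx":0.3,"dy":1,"dz":0,"yaw":-0.15},{"claw":1,"dx":0.25,"dy":1,"dz":0,"yaw":0}])

```text
time_s: 21.62
ee_pos: [517.1, 71.9, 160.1]
ee_rot: [-179.4, 1.7, 168.5]
force: [-0.1, 0.3, -2.8]
gripper_width: 21.3
```

Call:
drive_tool(moves=[{"claw":1,"dx":0.25,"dy":1,"dz":0,"yaw":0},{"claw":1,"dx":0.25,"dy":1,"dz":0,"yaw":0},{"claw":1,"dx":0.25,"dy":1,"dz":0,"yaw":0},{"claw":1,"dx":0.25,"dy":1,"dz":0,"yaw":0},{"claw":1,"dx":0.25,"dy":1,"dz":0,"yaw":0}])

```text
time_s: 22.25
ee_pos: [512.1, 178.4, 159.9]
ee_rot: [-179.5, 1.8, 168.5]
force: [0.7, -0.1, -2.5]
gripper_width: 21.7
```

Call:
drive_tool(moves=[{"claw":1,"dx":0.2,"dy":1,"dz":0,"yaw":0},{"claw":1,"dx":0.2,"dy":1,"dz":0,"yaw":0},{"claw":1,"dx":0.2,"dy":1,"dz":0,"yaw":0},{"claw":1,"dx":0.2,"dy":1,"dz":0,"yaw":0},{"claw":1,"dx":0.2,"dy":1,"dz":0,"yaw":0}])

```text
time_s: 22.88
ee_pos: [512.5, 286.4, 158.7]
ee_rot: [-179.5, 1.8, 168.5]
force: [-0.1, -0.5, -1.4]
gripper_width: 21.6
```

```bash
python3 -c "
from h import *
to(509,378,140,168.5)
shot('wrist','w16')"
```

```text
t 22.88 pos [512.5 286.4 158.7] rot [-179.5    1.8  168.5] F [-0.1 -0.5 -1.4] w 21.6
units dxyz [1.12 4.46 0.86] yaw -0.0
```

View pics/w16.png

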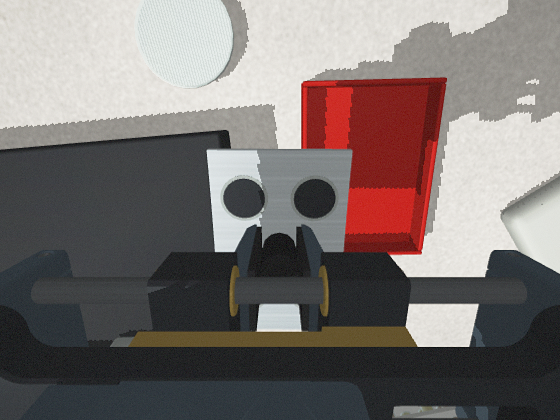

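The tray rim corners show at (303,84), (446,79) and (423,253), and the carrier's near edge runs from (207,149) to (352,150).

```bash
python3 -c "
from h import *
f=load('w16')
a,b,c=[plane(f,*p,32)[:2] for p in((303,83),(446,78.5),(423,254))]
print(a,b,c,np.linalg.norm(b-a),np.linalg.norm(c-b),'centre',(a+c)/2,'yaw',np.degrees(np.arctan2(*(c-b)[::-1])),np.degrees(np.arctan2(-(b-a)[0],(b-a)[1])))
for z in(148,152): p,q=plane(f,207,149.5,z),plane(f,352,150.5,z);w=q-p;print(p,q,np.linalg.norm(w),np.degrees(np.arctan2(-w[0],w[1])))
p,e=tri((f,446,78.5),(load('side0'),152,168),(load('scene0'),403,183));print(p,e)
p,e=tri((f,423,254),(load('side0'),203,145),(load('scene0'),427,211));print(p,e)
"
```

```text
[409.56799164 329.27905928] [432.28872009 460.52355133] [612.28814232 431.08832313] 133.19665233910388 182.39030856984198 centre [510.92806698 380.18369121] yaw -9.28734926919708 -9.821562171586702
[442.73611437 255.4409123  148.        ] [460.82671854 342.19969674 148.        ] 88.6248082442893 -11.778325235225203
[442.43663985 256.53756304 152.        ] [460.12222218 341.35394674 152.        ] 86.64063000209984 -11.778325235225159
[432.56204875 465.11844423  17.37776726] [np.float64(3.384849594912399), np.float64(1.1513783878179782), np.float64(0.3929330183400405)]
[600.68545559 424.90572219  43.14807462] [np.float64(3.8926782560293165), np.float64(1.8275442364172163), np.float64(1.0369095267752961)]
```

Call:
drive_tool(moves=[{"claw":1,"dx":0.25,"dy":1,"dz":0.2,"yaw":-0.2},{"claw":1,"dx":0.25,"dy":1,"dz":0.2,"yaw":0},{"claw":1,"dx":0.2,"dy":1,"dz":0.2,"yaw":0},{"claw":1,"dx":0.2,"dy":1,"dz":0.2,"yaw":0},{"claw":1,"dx":0.1,"dy":0.5,"dz":0.2,"yaw":0}])

```text
time_s: 23.55
ee_pos: [509.0, 388.1, 135.5]
ee_rot: [-179.6, 1.8, 170.4]
force: [-0.4, -0.3, -2.3]
gripper_width: 21.3
```

```bash
python3 -c "
from h import *
to(510,380,60,170.3)
shot('wrist','w17')"
```

```text
t 23.55 pos [509.  388.1 135.5] rot [-179.6    1.8  170.4] F [-0.4 -0.3 -2.3] w 21.3
units dxyz [ 0.   -0.36  3.78] yaw 0.01
```

View pics/w17.png

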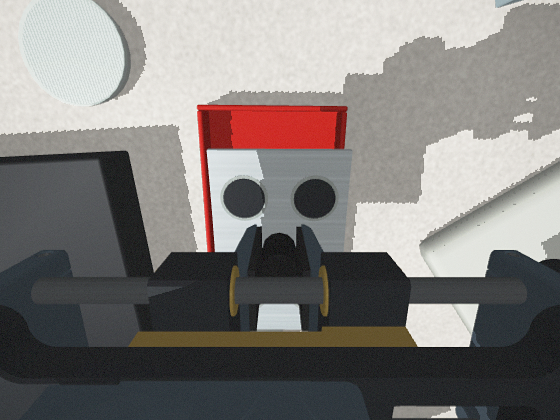

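The tray rim at (197,106) to (348,107) is centred about 8 mm to the left of the carrier, which matches the computed correction. Lowering.

Call:
drive_tool(moves=[{"claw":1,"dx":0,"dy":-0.35,"dz":1,"yaw":0},{"claw":1,"dx":0,"dy":0,"dz":1,"yaw":0},{"claw":1,"dx":0,"dy":0,"dz":1,"yaw":0},{"claw":1,"dx":0,"dy":0,"dz":0.5,"yaw":0},{"claw":1,"dx":0,"dy":0,"dz":0,"yaw":0}], grip_force=15)

```text
time_s: 24.22
ee_pos: [510.3, 380.4, 63.3]
ee_rot: [-179.6, 1.8, 170.4]
force: [-0.1, 0.3, -1.7]
gripper_width: 21.7
```

```bash
python3 -c "
from h import *
to(510,380,16.5,170.3)
shot('wrist','w18')"
```

```text
t 24.23 pos [510.3 380.4  63.3] rot [-179.6    1.8  170.4] F [-0.1  0.3 -1.7] w 21.7
units dxyz [ 0.09 -0.    2.34] yaw 0.01
```

View pics/w18.png

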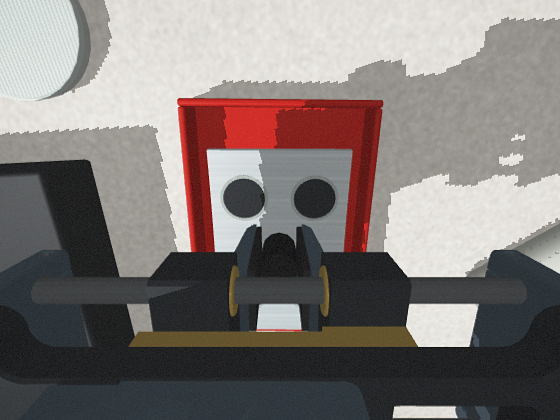

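The carrier (208 to 352) is centred within the tray walls (180 to 382). Continuing down.

Call:
drive_tool(moves=[{"claw":1,"dx":0,"dy":0,"dz":1,"yaw":0},{"claw":1,"dx":0,"dy":0,"dz":0.9,"yaw":0},{"claw":1,"dx":0,"dy":0,"dz":0.1,"yaw":0},{"claw":1,"dx":0,"dy":0,"dz":0.05,"yaw":0}], grip_force=10)

```text
time_s: 24.78
ee_pos: [514.3, 381.7, 25.2]
ee_rot: [-179.9, 2.2, 170.4]
force: [0.1, -0.6, -1.3]
gripper_width: 21.3
```

Call:
drive_tool(moves=[{"claw":1,"dx":0,"dy":0,"dz":0.08,"yaw":0}])

```text
time_s: 24.9
ee_pos: [514.8, 382.0, 24.2]
ee_rot: [-179.9, 2.2, 170.4]
force: [-1.3, -0.1, -1.9]
gripper_width: 21.5
```

Call:
drive_tool(moves=[{"claw":1,"dx":0,"dy":0,"dz":0.06,"yaw":0}])

```text
time_s: 25.02
ee_pos: [515.0, 382.1, 23.3]
ee_rot: [-180.0, 2.2, 170.4]
force: [0.2, 0.3, -2.0]
gripper_width: 21.7
```

Call:
drive_tool(moves=[{"claw":1,"dx":0.1,"dy":0,"dz":0.1,"yaw":0},{"claw":1,"dx":0.05,"dy":0,"dz":0.08,"yaw":0}])

```text
time_s: 25.28
ee_pos: [512.3, 382.8, 19.9]
ee_rot: [180.0, 2.3, 170.4]
force: [0.0, -1.4, -1.6]
gripper_width: 21.8
```

Call:
drive_tool(moves=[{"claw":1,"dx":0,"dy":0,"dz":0.06,"yaw":0}])

```text
time_s: 25.4
ee_pos: [512.2, 382.8, 18.6]
ee_rot: [180.0, 2.3, 170.4]
force: [0.2, -0.8, -1.5]
gripper_width: 22.0
```

Call:
drive_tool(moves=[{"claw":1,"dx":0,"dy":0,"dz":0.06,"yaw":0}])

```text
time_s: 25.52
ee_pos: [512.2, 382.8, 17.3]
ee_rot: [180.0, 2.3, 170.4]
force: [-0.3, -0.2, -1.7]
gripper_width: 21.9
```

Call:
drive_tool(moves=[{"claw":1,"dx":0,"dy":0,"dz":0.06,"yaw":0}])

```text
time_s: 25.65
ee_pos: [512.4, 382.9, 16.2]
ee_rot: [180.0, 2.3, 170.4]
force: [0.0, 0.1, 2.9]
gripper_width: 21.5
```

Contact came at 16.2, against an expected 16.4. Releasing and retreating.

Call:
drive_tool(moves=[{"claw":0.2,"dx":0,"dy":0,"dz":0,"yaw":0},{"claw":0.1,"dx":0,"dy":0,"dz":0,"yaw":0},{"claw":0.1,"dx":0,"dy":0,"dz":0,"yaw":0},{"claw":0.1,"dx":0,"dy":0,"dz":-0.5,"yaw":0},{"claw":0.1,"dx":0,"dy":0,"dz":-1,"yaw":0}])

```text
time_s: 26.28
ee_pos: [511.1, 382.9, 47.0]
ee_rot: [-180.0, 2.3, 170.4]
force: [-0.3, -0.5, -0.2]
gripper_width: 41.2
```

Call:
drive_tool(moves=[{"claw":0.1,"dx":0,"dy":0,"dz":-1,"yaw":0},{"claw":0.1,"dx":0,"dy":0,"dz":-1,"yaw":0},{"claw":0.1,"dx":0,"dy":0,"dz":-1,"yaw":0},{"claw":0.1,"dx":0.5,"dy":0,"dz":-1,"yaw":0},{"claw":0.1,"dx":1,"dy":0,"dz":-1,"yaw":0}])

```text
time_s: 26.9
ee_pos: [477.5, 388.9, 152.7]
ee_rot: [179.8, 2.4, 170.3]
force: [0.1, -0.3, -0.6]
gripper_width: 41.2
```

Call:
drive_tool(moves=[{"claw":0.1,"dx":1,"dy":0,"dz":-1,"yaw":0},{"claw":0.1,"dx":1,"dy":0,"dz":0,"yaw":0},{"claw":0.1,"dx":1,"dy":0,"dz":0,"yaw":0},{"claw":0.1,"dx":0.5,"dy":0,"dz":0,"yaw":0},{"claw":0.1,"dx":0,"dy":0,"dz":0,"yaw":0}])

```text
time_s: 27.52
ee_pos: [400.8, 401.7, 171.5]
ee_rot: [179.8, 2.4, 170.4]
force: [0.1, 0.9, -0.1]
gripper_width: 41.0
```

```bash
python3 -c "
from h import *
shot('side','s20');shot('scene','c20');s=telemetry.state();print(s['time_s'],s['ee_pos'],s['force'])"
```

```text
27.625 [401.80243224 401.65863272 171.65181491] [ 0.27489013 -0.48840304  0.35474359]
```

View pics/s20.png

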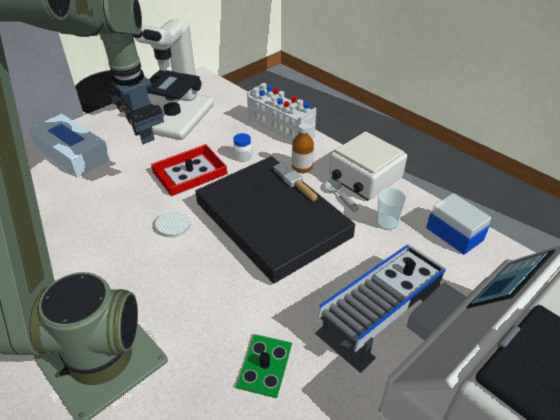

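View pics/c20.png

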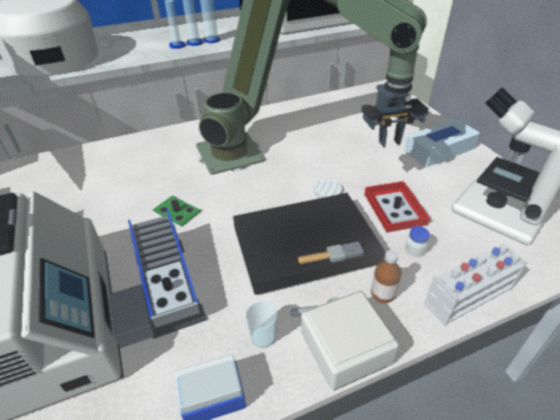

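The bowed carrier lies in the tray (side 190,168), the flat one is at the lane stop (side 408,268), and everything else is unmoved. Handing in.

```bash
python3 -c "
from workcell import job
print(job.job_done())"
```

```text
the job is handed in; nothing more can be done
None
```

The job is handed in at about 27.6 s on the clock. The flat carrier is at the analyser's stop and the bowed one is in the red reject tray.

- **Flat carrier (the one nearer the tray):** I pressed its near end. It met hard contact at z 65.3 mm and did not sink or tilt. I set it on the upper lane, released it, and it ran down to the stop by itself. Two camera views confirm it is there.
- **Bowed carrier (the one nearer the lane):** Its pressed end sank from about 67 to 65.4 mm while the force built from 1.4 N to about 10 N. The side view showed the far end rising by nearly 2 pixels. I lowered it into the reject tray, with contact at 16.2 mm against 16.4 expected, and released it.

In the final views everything else looks where it was, and the gripper is clear with the force reading near zero.

**Checks that disagreed or fell short:**
- **Press force:** it went above the 2 to 8 N range both times, to 22 N on the flat carrier and about 10 N on the bowed one. I pressed the flat one again at 3.7 N and it still did not move.
- **Position estimates:** my first knob estimate for the flat carrier was 9 mm off its corner-based centre. Some tray-corner heights were also inconsistent. I used wrist-camera measurements instead, and those matched the given sizes.
- **Tool tilt:** the tool drifted to about 2° of tilt by the end. I judged that too small to matter and left it.

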